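Moisture check on a bevelled glue face

ROBOT

A 6-joint arm with a two-finger parallel gripper is mounted at the origin on a cart in front of the work surface, level with it; the furniture and walls round the work are solid. World frame = base frame: x ahead of the robot, y to its left, z up, the work surface at z = 0. Lengths are in m, angles in rad, forces in N, time in s.
With the tool pointing down it reaches from about 0.2 to 0.875 m from the base axis. Payload 3.4 kg.
Tool frame: the origin (TCP) lies midway between the tips of the shut fingers; the grasp point (between the pads) lies behind it (grasp_offset is the z of the grasp point in the tool frame, in m); z points along the fingers, y is the line along which they close (so a half turn about z gives the same grasp; the last joint's range is limited). The gripper opens to 94 mm and grips with 3 to 60 N. Pads are 16 mm wide; open, the fingers measure 119 mm over their backs; the gripper's body (75 mm by 177 mm) begins 78 mm behind the grasp point.
Start: joints at [-1.24, 0.276, 1.505, -0, 1.361, -0.121], TCP at [0.251, -0.517, 0.185] pointing down, gripper open.
Joint ranges: [-2.89, 2.89], [-0.75, 2.08], [0.22, 2.7], [-1.18, 4.32], [0.11, 2.71], [-2.7, 2.7]. Speed limits (rad/s): [2.57, 2.57, 3.14, 3.14, 3.14, 3.14].

INTERFACE

Orientations are given as a unit quaternion [x, y, z, w].
In Python, from station import * gives the robot as it stands. The module is installed in compiled form; this text tells all that it offers.
- The arm moves only by the tool step_arm, never from a script. Its arguments are lists of equal length, an entry for each row: "delta_rot": the turn, a rotation vector about the tool's x, y, z in units of pi rad (1.0 is pi rad), a list of three; "slide": the shift along the tool's x, y, z in units of 25 mm (1.0 is 25 mm), a list of three; "hand": the closure, from -1 (fully open) to 1 (shut). A call has 1 to 10 rows; each row shifts and turns the commanded pose from where the row before left it, along the tool's axes as they then stand; what a row does not reach is not made up. A row lasts 1/10 s, in which the tool goes at most 50 mm and 8.59 degrees, less where a joint would pass 70% of its speed; a pose out of reach is approached as far as the arm can. A call with a number of a shift or a turn outside -1 to 1 is refused whole. A call with a gripper value outside its range is refused whole. The fingers move at their own pace and stop on an object; "newtons" is the grip in N (left out, the last holds). Time passes only in rows, so rows that do not move let the fingers close. It gives the time, the measured TCP pose, the force, the opening and the grip force at its end, in the units of the state.
- read_state(): the state, without advancing time (a new reading comes with each control period).
- camera(name): name is "side" or "top"; returns the picture (400x640x3 uint8, blue, green, red); there is no depth.
- camera_info(name): a dict with "mtx" (3x3 intrinsics, pixels), "dist" ([k1, k2, p1, p2, k3] as OpenCV has them; the pictures are not rectified), "T" (4x4, takes a point from camera to world coordinates). Camera axes: x right, y up, looking along -z (the intrinsics and any distortion apply to the point x, -y, -z); pixel columns grow to the right and rows downward; lengths in m; the calibration is good to about 2 mm. A picture is of the moment at which its call begins. camera_info takes no time and is no camera call.
- hand_in(): hands the job in; it is judged then, once.
The state is a dict: "time_s": time; "q": joint angles; "dq": joint speeds; "joint_torque": joint torques, N m; "position": TCP position; "tcp_rot": TCP orientation; "wrist_force": force on the tool from outside, world axes, zero at the start; "moment": the same for the moment, N m; "finger_gap": opening from 0.0 (shut) to 1.0 (fully open); "gripper_force": force on a finger pad.
Only numpy, scipy, OpenCV 4.12 (cv2) and the standard library are available. Lean on these libraries where they do the work, as an engineer would, in place of code of your own. Each camera call takes 0.05 s, during which the arm holds its last target. There are 200 camera calls.

TASK

Check the bevelled plinth block for damp before it is glued up: slide it back until it sits flat against the bench stop all along its rear face, so that it cannot creep away under the meter. Then take the moisture meter from its dock and press its sprung head squarely on the pencilled cross on the bevel, with the head about half way in and never bottomed out, and keep it steady there for two seconds. Then stand the meter fully home in its dock, leave the block against the stop, and do not knock the bin, the tape measure or the round tin about.

Things in the scene. Friction and masses are not known exactly. Their poses are not given: they have to be found in the camera images.
- plinth: Loose bevelled block of pale timber, about 0.5 kg, 100 mm deep (its x), 160 long (y), 60 high; 4 to 8 cm in front of the bench stop, turned up to 0.3 rad. Origin: centre of its underside, z up; upright rear face at x = +50. Front (to the robot, x = -50): upright nose 24 mm high, then a bevel, 35 degrees from level, rising from (x -50, z 24) to (x +2, z 60), 63 mm wide
- pencil_cross: Pencilled cross, 28 mm over its strokes, on the plinth's bevel, at (-24, -30, 42) mm in the plinth's frame (right of the middle seen from the robot). Origin: its centre, on the surface; its z axis is the outward normal of the bevel (35 degrees from vertical, leaning towards the robot), its y axis is the plinth's y
- heel_left (a point): Point on the rear face of the plinth at its left end (plinth frame +50, +80, 12 mm)
- heel_right (a point): Point on the rear face of the plinth at its right end (plinth frame +50, -80, 12 mm)
- bench_stop: Dark hardwood batten screwed to the table behind the plinth, 36 mm deep, 230 mm long (its y), 34 mm high. Origin: on the table at the middle of its front face, the plane x = 0; x points away from the robot. The plinth is home when its rear face touches this face: its origin is then 50 mm in front of it
- meter: Hand-held moisture meter, 0.24 kg, head down in its dock; z runs up along it to the butt. Grey case 44 (x) x 28 (y) mm from z = 42 to 152, black collar 21 mm across from z = 28, then a telescopic stem with the sprung head. Origin: on the axis, where the head's face is with the stem right in; but the stem, held by stiff friction, may stand out 0 to 17 mm further (not reported): feel for the surface
- meter_head (a joint): Sprung head of the meter: flat rubber disc 22 mm across, on the stem. 0 = fully out, grows as it is pressed in, 12 mm (0.012) = bottomed out. The spring has a preload of about 1.8 N and adds 0.6 N per mm: about 5.4 N at the half-way 6 mm, 9 N at the end
- dock: Plywood holder fixed to the table: upright socket 50 (x) x 34 (y) mm, rim 106 mm above the table, walls 9, base 110 x 76. Origin: centre of its underside. The meter's case rests on ledges 72 mm up: seated, the meter's origin is on the dock's axis 30 mm above the table, the case 3 mm clear of the walls all round and free from its z = 76 up, its x along the dock's x, either way round
- bin_red_b: Red hopper bin with small parts, 136 x 98 x 67 mm. Origin: centre of its underside
- wax_tin: Flat round tin, 70 mm across, 30 mm high; stands in front of or behind the dock. Origin: centre of its underside
- grey_leg (a point): Foot, on the table, of the grey stool's front leg, which stands between the plinth and the dock: 28 mm thick, from here it leans away from the robot, 0.1 m in x over its 0.75 m height, and is solid: draw the arm in to less than 0.4 m from its base axis before swinging it past
- black_leg (a point): Foot, on the table, of the black stool's leg beside which the gripper starts: 35 mm thick, upright to 0.2 m, then bending away from the robot and up to the right to about (0.65, -0.48, 0.5). Solid: draw the gripper some 0.1 m towards the robot before swinging it away
- tape_measure: Pocket tape measure, 36 x 89 x 65 mm. Origin: centre of its underside
Mind the look-alikes: they are no part of the job. Leave any pink look-alike of the meter alone.

How it is judged:
On the way, in this order (a step that is already met when the one before it is completed fails the run):
1. the plinth's rear face is flat against the bench stop (x of heel_left in the frame of bench_stop between -0.003 and 0.003 m and x of heel_right in the frame of bench_stop between -0.003 and 0.003 m and y of plinth in the frame of bench_stop between -0.06 and 0.06 m and angle between plinth's own z axis and vertical below 0.05 rad and linear speed of plinth below 0.01 m/s), for 0.2 s.
2. block still against the stop, the head is on the cross within 10 mm, square to the bevel within 0.15 rad, pressed in 4 to 8 mm and kept steady for 1.5 s (x of heel_left in the frame of bench_stop between -0.003 and 0.003 m and x of heel_right in the frame of bench_stop between -0.003 and 0.003 m and y of plinth in the frame of bench_stop between -0.06 and 0.06 m and angle between plinth's own z axis and vertical below 0.05 rad and x of meter in the frame of pencil_cross between -0.01 and 0.01 m and y of meter in the frame of pencil_cross between -0.01 and 0.01 m and angle between the z axis of meter and the z axis of pencil_cross, either way round below 0.15 rad and contact force between meter and plinth above 1 N and value of joint meter_head between 0.004 and 0.008 m and linear speed of meter below 0.015 m/s), for 1.5 s.
At the end, for the whole second after the job is handed in: The plinth's rear face is within 3 mm of the bench stop's front face at both ends, its middle within 60 mm of the stop's middle, and flat on the table; the meter stands in its dock, its origin within 8 mm of the dock's axis and 26 to 34 mm above the table, within 0.12 rad of upright; both at rest (all of step 1 and horizontal distance between meter and dock below 0.008 m and z of meter in the frame of dock between 0.026 and 0.034 m and angle between meter's own z axis and vertical below 0.12 rad and linear speed of meter below 0.01 m/s); the robot touches nothing.
It fails at once if the meter's head is bottomed out (pressed in more than 11.3 mm) (value of joint meter_head above 0.0113 m).
It fails at once if the bin, the tape measure or the round tin is moved more than 30 mm (distance of any of tape_measure, bin_red_b, wax_tin from where it was at the start of the episode above 0.03 m).
It also fails if it takes over 72 s, if anything falls off the work surface, if the arm or the gripper's body presses on something with over 40 N, if the wrist force passes 120 N, or if a joint passes its speed limit or range.

## Working session

There is one attempt and no reset: what is moved stays moved. The work goes in short steps, Python scripts to look and compute and a tool call to move; the robot and the scene stay as the last step left them, time stands still between calls to the robot, and variables do not carry over. Pictures are saved under pics/ and viewed, at most 10 in all, crops included, and the job is handed in when it is done.

Besides the shell and the picture viewer there is one more tool, called after ">>>" as name(argument=value, ...) on one line, values as JSON. step_arm: Moves the arm, as the interface text tells. Its arguments: {"type":"object","properties":{"delta_rot":{"type":"array"},"slide":{"type":"array"},"hand":{"type":"array"},"newtons":{"type":"number"}},"required":["delta_rot","slide","hand"]}

```bash
mkdir -p pics; python3 - <<'E'
from station import *
import cv2,numpy as np
np.set_printoptions(precision=4,suppress=True)
for n in("side","top"):
    im=camera(n); cv2.imwrite(f"pics/{n}0.png",im); i=camera_info(n); print(n,i)
print(read_state())
E
```

```text
side {'mtx': array([[408.7549,   0.    , 321.0465],
       [  0.    , 408.7549, 200.2071],
       [  0.    ,   0.    ,   1.    ]]), 'dist': array([-0.0919,  0.    ,  0.    ,  0.    ,  0.    ]), 'T': array([[-0.8769,  0.2364, -0.4185, -0.0043],
       [-0.4802, -0.47  ,  0.7406,  0.9315],
       [-0.0216,  0.8504,  0.5257,  0.6678],
       [ 0.    ,  0.    ,  0.    ,  1.    ]])}
top {'mtx': array([[468.0082,   0.    , 311.447 ],
       [  0.    , 468.0082, 198.0006],
       [  0.    ,   0.    ,   1.    ]]), 'dist': array([-0.14,  0.  ,  0.  ,  0.  ,  0.  ]), 'T': array([[ 0.0085,  0.9975, -0.0698,  0.3736],
       [-1.    ,  0.0085, -0.0007,  0.076 ],
       [-0.0001,  0.0698,  0.9976,  1.601 ],
       [ 0.    ,  0.    ,  0.    ,  1.    ]])}
{'time_s': 0.1, 'q': array([-1.24  ,  0.2765,  1.506 , -0.    ,  1.3607, -0.121 ]), 'dq': array([-0.0003, -0.0021, -0.0015, -0.0001,  0.0001,  0.0026]), 'joint_torque': array([  0.0014, -40.5458, -23.778 ,   0.0703,   0.0299,  -0.    ]), 'position': array([ 0.2508, -0.5168,  0.1841]), 'tcp_rot': array([ 0.9746,  0.224 , -0.0001, -0.0008]), 'wrist_force': array([-0.7946,  0.4375,  0.3019]), 'moment': array([ 0.0189, -0.0126,  0.0533]), 'gripper_force': 0.0, 'finger_gap': 0.9952711235918585}
```

View pics/side0.png

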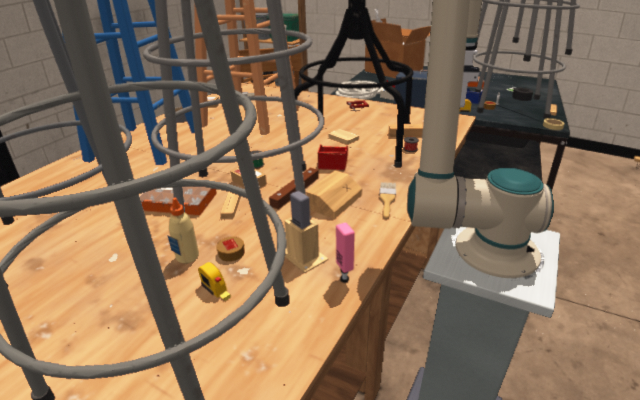

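View pics/top0.png

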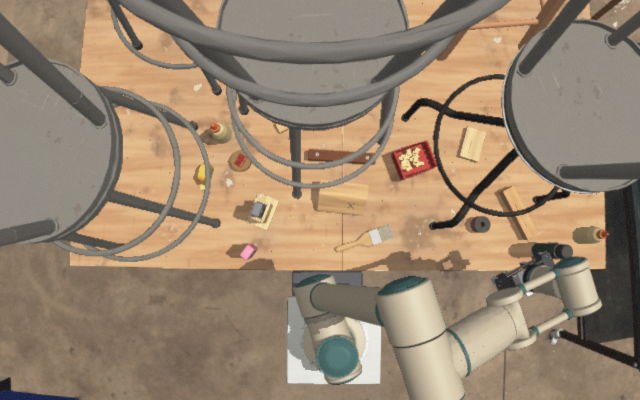

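Side view: grey meter in the plywood dock at (300,230), pink look-alike at (345,250), plinth (335,195), stop (295,187), tape measure (212,280), tin (230,247). Top view: dock (262,210), pink meter (248,252), plinth (343,198) with the cross near (351,205), stop (340,157), bin (413,160). I'll take closer crops.

```bash
cat > h.py <<'E'
from station import *
import cv2,numpy as np
from scipy.spatial.transform import Rotation as R
np.set_printoptions(precision=4,suppress=True)
F=np.diag([1,-1,-1.])
def pix(n,P):
    i=camera_info(n);T=i['T'];c=(np.atleast_2d(P)-T[:3,3])@T[:3,:3]@F
    return cv2.projectPoints(c.reshape(-1,1,3),np.zeros(3),np.zeros(3),i['mtx'],i['dist'])[0][:,0]
def ray(n,uv):
    i=camera_info(n);T=i['T'];p=cv2.undistortPoints(np.float64(np.atleast_2d(uv)).reshape(-1,1,2),i['mtx'],i['dist'])[:,0]
    return T[:3,3],np.c_[p,np.ones(len(p))]@F@T[:3,:3].T
def onz(n,uv,z):
    o,d=ray(n,uv);return o+d*((z-o[2])/d[:,2])[:,None]
def tri(u1,u2): # side,top
    A=[];b=[]
    for n,u in(("side",u1),("top",u2)):
        o,d=ray(n,u);d=d[0]/np.linalg.norm(d[0]);M=np.eye(3)-np.outer(d,d);A.append(M);b.append(M@o)
    return np.linalg.lstsq(np.vstack(A),np.hstack(b),rcond=None)[0]
def crop(src,x0,y0,x1,y1,k,out):
    cv2.imwrite(out,cv2.resize(src[y0:y1,x0:x1],None,fx=k,fy=k,interpolation=cv2.INTER_CUBIC))
E
python3 - <<'E'
from h import *
a=cv2.imread("pics/top0.png");crop(a,200,110,460,270,3,"pics/topc.png")
a=cv2.imread("pics/side0.png");crop(a,190,140,440,310,3,"pics/sidec.png")
print(pix("top",[[.251,-.517,.185],[.251,-.517,0]]))
print(onz("top",[[434,226],[297,193],[217,223],[540,200],[408,117],[480,225]],0))
E
```

```text
[[503.239  271.2732]
 [481.9915 266.8727]]
[[ 0.3924 -0.3465  0.    ]
 [ 0.5024  0.1269  0.    ]
 [ 0.3967  0.4011  0.    ]
 [ 0.4855 -0.7356  0.    ]
 [ 0.7734 -0.2591  0.    ]
 [ 0.3964 -0.5106  0.    ]]
```

View pics/topc.png

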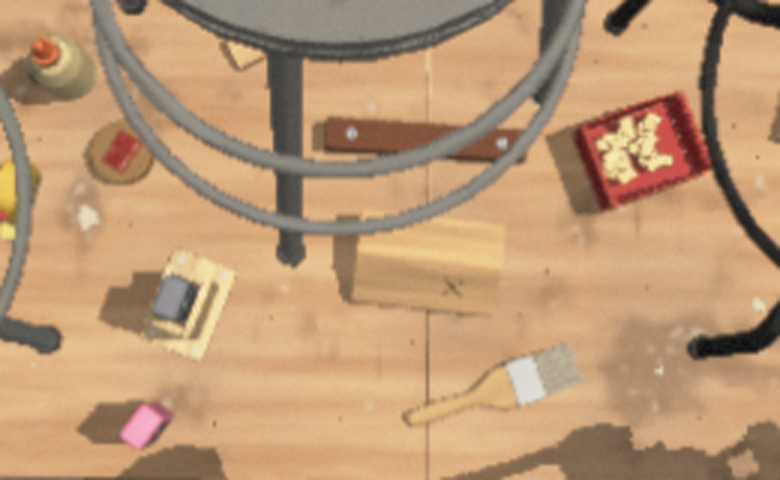

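View pics/sidec.png

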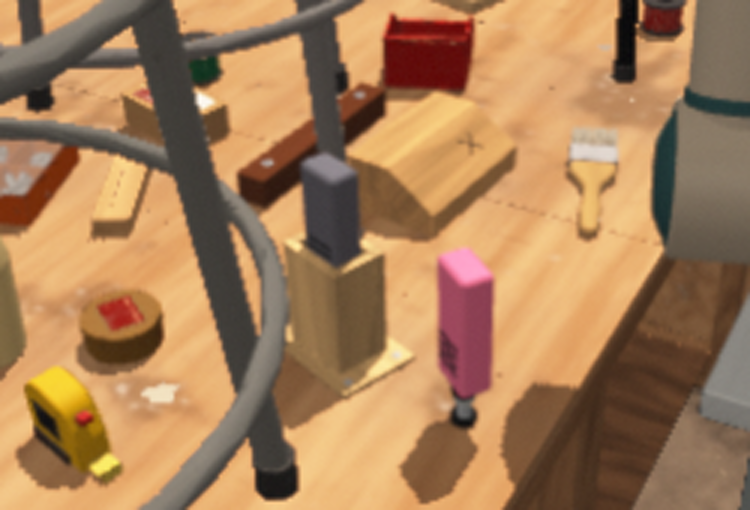

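Candidates for the meter: the grey one in the dock (top 258,209; side 300,210) and the pink one standing free (top 248,252; side 345,250). I choose the grey one in the plywood dock; the crops confirm it. The cross is at top pixel ~(351,206), the grey leg's foot ~(297,195) and the black leg's foot ~(432,226). Now I'll measure.

```bash
python3 - <<'E'
from h import *
import station
print([x for x in dir(station) if x[0]!='_'][:60], getattr(station,'grasp_offset',None))
a=cv2.imread("pics/top0.png");hsv=cv2.cvtColor(a,cv2.COLOR_BGR2HSV)
# stop: red-brown dark
sub=np.zeros(a.shape[:2],np.uint8);sub[140:175,300:385]=1
m=((a[...,2]<140)&(a[...,2].astype(int)-a[...,0]>35)&(sub>0)).astype(np.uint8)
pts=np.argwhere(m)[:,::-1].astype(np.float32);r=cv2.minAreaRect(pts);print("stop",len(pts),r)
W=onz("top",cv2.boxPoints(r),.034);print(W)
# meter butt: grey low sat
sub[:]=0;sub[195:225,245:275]=1
m=((hsv[...,1]<70)&(a[...,2]<140)&(sub>0)).astype(np.uint8)
n,l,s,c=cv2.connectedComponentsWithStats(m);k=1+s[1:,4].argmax();pts=np.argwhere(l==k)[:,::-1].astype(np.float32)
r=cv2.minAreaRect(pts);print("meter",len(pts),r);print(onz("top",cv2.boxPoints(r),.182), onz("top",r[0],.182))
g=cv2.cvtColor(a,cv2.COLOR_BGR2GRAY)
for nm,(x0,y0,x1,y1) in dict(plinth=(312,175,376,220),dock=(244,188,284,236)).items():
    k=4;c=cv2.resize(g[y0:y1,x0:x1],None,fx=k,fy=k,interpolation=cv2.INTER_CUBIC)
    L=cv2.createLineSegmentDetector().detect(c)[0][:,0]
    for q in L:
        q=(q+.5)/k-.5+[x0,y0,x0,y0]
        if np.hypot(q[2]-q[0],q[3]-q[1])>7: print(nm,np.round(q,1))
s=cv2.imread("pics/side0.png");crop(a,310,170,380,222,10,"pics/plz.png")
E
```

```text
['Unreachable', 'camera', 'camera_info', 'grasp_offset', 'hand_in', 'read_state'] -0.0188
stop 514 ((344.3997497558594, 156.97042846679688), (79.29317474365234, 10.99719524383545), 3.900493860244751)
[[ 0.6126  0.1018  0.034 ]
 [ 0.6502  0.0996  0.034 ]
 [ 0.6345 -0.169   0.034 ]
 [ 0.5969 -0.1662  0.034 ]]
meter 92 ((257.7500305175781, 209.25003051757812), (12.33288288116455, 14.546475410461426), 18.434947967529297)
[[0.4219 0.2646 0.182 ]
 [0.4641 0.2513 0.182 ]
 [0.4525 0.2153 0.182 ]
 [0.4104 0.2287 0.182 ]] [[0.4372 0.24   0.182 ]]
plinth [319.2 187.6 318.1 197.3]
plinth [311.8 181.2 319.3 181. ]
plinth [357.3 175.6 349.  179.9]
plinth [352.4 208.9 347.4 203.2]
plinth [324.3 211.5 316.4 211.3]
plinth [341.5 212.1 350.2 212.6]
plinth [351.5 213.3 359.3 213.4]
plinth [333.3 212.5 325.5 212.4]
plinth [324.3 194.5 332.7 195.3]
dock [267.  203.7 260.8 219.3]
dock [262.5 222.2 270.3 203.1]
dock [272.6 205.  265.7 222.5]
dock [261.  222.8 249.1 222.6]
dock [259.3 211.3 262.5 204.3]
dock [250.5 217.9 258.7 221. ]
dock [243.8 200.  253.5 200. ]
dock [266.6 229.7 269.7 221. ]
```

View pics/plz.png

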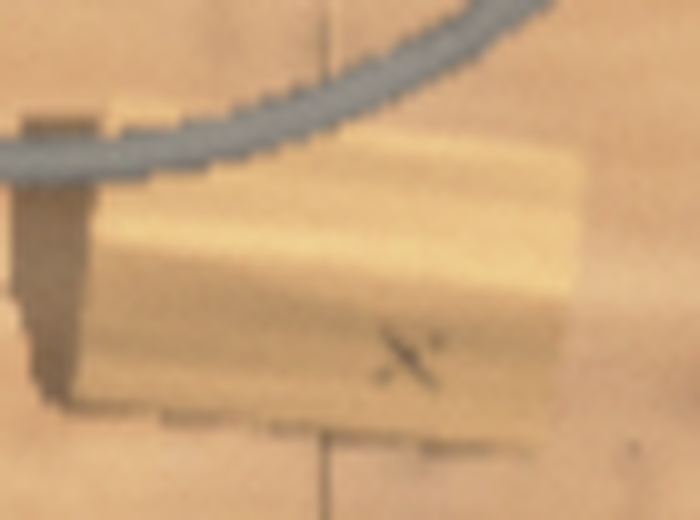

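The zoom shows the plinth: ridge from (319.2,193.3) to (366.8,199.0), rear top-right corner (367.7,185), rear left (320,180), cross (350,205).

```bash
python3 - <<'E'
from h import *
W=onz("top",[[319.2,193.3],[366.8,199.0],[367.7,185],[320,180]],.06);print(W)
c=onz("top",[350,205],.042);print("cross",c)
d=W[0]-W[1];print("yaw",np.arctan2(-d[0],d[1]));d=W[3]-W[2];print("yaw",np.arctan2(-d[0],d[1]))
S=onz("top",[[307.5,160.2],[374.5,164.2],[308,150],[375,154.5]],.034);print("stop guess",S)
# dock base corners
print("dockbase",onz("top",np.array([[185,250],[237,268],[200,358],[150,330]])/3+[200,110]-.3,.01))
print("grey",onz("top",[296.4,195.5],0),"black",onz("top",[431.5,225.8],0))
for n,q in(("tape",[205,173]),("pink",[248,251.5])): print(n,onz("top",q,.03))
for yaw in(-.12,-.1): print(R.from_euler('z',yaw).apply([1,0,0]))
s=read_state();Rt=R.from_quat(s['tcp_rot']).as_matrix();print(Rt)
E
```

```text
[[ 0.4972  0.0516  0.06  ]
 [ 0.4797 -0.106   0.06  ]
 [ 0.5262 -0.109   0.06  ]
 [ 0.5414  0.0493  0.06  ]]
cross [[ 0.4604 -0.0518  0.042 ]]
yaw -0.11080766282486362
yaw -0.09571275927724011
stop guess [[ 0.6112  0.0916  0.034 ]
 [ 0.5998 -0.1353  0.034 ]
 [ 0.6461  0.0902  0.034 ]
 [ 0.633  -0.1371  0.034 ]]
dockbase [[0.5005 0.2484 0.01  ]
 [0.4805 0.1888 0.01  ]
 [0.3779 0.2295 0.01  ]
 [0.4091 0.2868 0.01  ]]
grey [[0.4938 0.1289 0.    ]] black [[ 0.3931 -0.3377  0.    ]]
tape [[0.5658 0.4402 0.03  ]]
pink [[0.3019 0.2883 0.03  ]]
[ 0.9928 -0.1197  0.    ]
[ 0.995  -0.0998  0.    ]
[[ 0.8997  0.4366 -0.0005]
 [ 0.4366 -0.8997  0.0015]
 [ 0.0002 -0.0016 -1.    ]]
```

>>> step_arm(delta_rot=[[0,0,0],[0,0,0],[0,0,0],[0,0,0],[0,0,0.04],[0,0,0.04],[0,0,0.04],[0,0,0.04],[0,0,0]], slide=[[-0.9,-0.44,0],[-0.9,-0.44,0],[-0.9,-0.44,0],[-0.9,-0.44,0],[0,0,0],[0,0,0],[0,0,0],[0,0,0],[0,0,0]], hand=[-1,-1,-1,-1,-1,-1,-1,-1,-1])

```text
time_s: 1.0
position: [0.1507, -0.5167, 0.1845]
tcp_rot: [1.0, -0.025, -0.0, -0.0]
wrist_force: [-0.3, -0.1, 0.2]
finger_gap: 1.001
gripper_force: 0.0
```

>>> step_arm(delta_rot=[[0,0,0],[0,0,0],[0,0,0],[0,0,0],[0,0,0],[0,0,0],[0,0,0],[0,0,0],[0,0,0],[0,0,0]], slide=[[0.45,-1,0],[0.45,-1,0],[0.45,-1,0],[0.45,-1,0],[0.45,-1,0],[0.45,-1,0],[0.45,-1,0],[0.45,-1,0],[0.45,-1,0],[0.45,-1,0]], hand=[-1,-1,-1,-1,-1,-1,-1,-1,-1,-1])

```text
time_s: 2.0
position: [0.2762, -0.2719, 0.1847]
tcp_rot: [1.0, -0.024, -0.0, -0.0]
wrist_force: [-0.3, 0.3, -0.6]
finger_gap: 0.998
gripper_force: 0.0
```

>>> step_arm(delta_rot=[[0,0,0],[0,0,0],[0,0,0],[0,0,0],[0,0,0],[0,0,0],[0,0,0],[0,0,0],[0,0,0],[0,0,0]], slide=[[0.5,-1,0.3],[0.5,-1,0.3],[0.5,-1,0.3],[0.5,-1,0.3],[0.5,-1,0.3],[0.5,-1,0.3],[0.5,-1,0.3],[0.5,-1,0.3],[0.5,-1,0.3],[0.3,-0.9,0.3]], hand=[-1,-1,-1,-1,-1,-1,-1,-1,-1,-1])

```text
time_s: 3.0
position: [0.4092, -0.0308, 0.1095]
tcp_rot: [1.0, -0.024, 0.0, 0.0]
wrist_force: [-0.4, -0.5, -0.8]
finger_gap: 1.0
gripper_force: 0.0
```

>>> step_arm(delta_rot=[[0,0,0],[0,0,0],[0,0,0],[0,0,0],[0,0,0],[0,0,0]], slide=[[0,0,0.8],[0,0,0.8],[0,0,0.8],[0,0,0.8],[0,0,0.65],[0,0,0]], hand=[-1,-1,-1,-1,-1,-1])

```text
time_s: 3.6
position: [0.4063, -0.0315, 0.0119]
tcp_rot: [1.0, -0.024, -0.002, -0.001]
wrist_force: [0.2, 0.1, -0.4]
finger_gap: 1.002
gripper_force: 0.0
```

>>> step_arm(delta_rot=[[0,0,0],[0,0,0],[0,0,0],[0,0,0],[0,0,0],[0,0,0],[0,0,0],[0,0,0],[0,0,0],[0,0,0]], slide=[[0.25,0,0],[0.25,0,0],[0.25,0,0],[0.25,0,0],[0.25,0,0],[0.25,0,0],[0.25,0,0],[0.25,0,0],[0.25,0,0],[0.25,0,0]], hand=[-1,-1,-1,-1,-1,-1,-1,-1,-1,-1])

```text
time_s: 4.6
position: [0.471, -0.0351, 0.0136]
tcp_rot: [1.0, -0.025, -0.0, -0.0]
wrist_force: [-3.7, -0.4, 3.7]
finger_gap: 1.003
gripper_force: 2.7
```

>>> step_arm(delta_rot=[[0,0,0],[0,0,0],[0,0,0],[0,0,0],[0,0,0],[0,0,0]], slide=[[0.2,0,0],[0.2,0,0],[0.2,0,0],[0.1,0,0],[0.08,0,0],[0.08,0,0]], hand=[-1,-1,-1,-1,-1,-1])

```text
time_s: 5.2
position: [0.492, -0.0363, 0.0136]
tcp_rot: [1.0, -0.025, -0.0, 0.0]
wrist_force: [-4.1, 0.5, 4.4]
finger_gap: 0.996
gripper_force: 2.8
```

```bash
python3 - <<'E'
from h import *
a=camera("top");crop(a,290,130,400,225,7,"pics/t1.png");cv2.imwrite("pics/t1f.png",a)
E
```

```text
(no output)
```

View pics/t1.png

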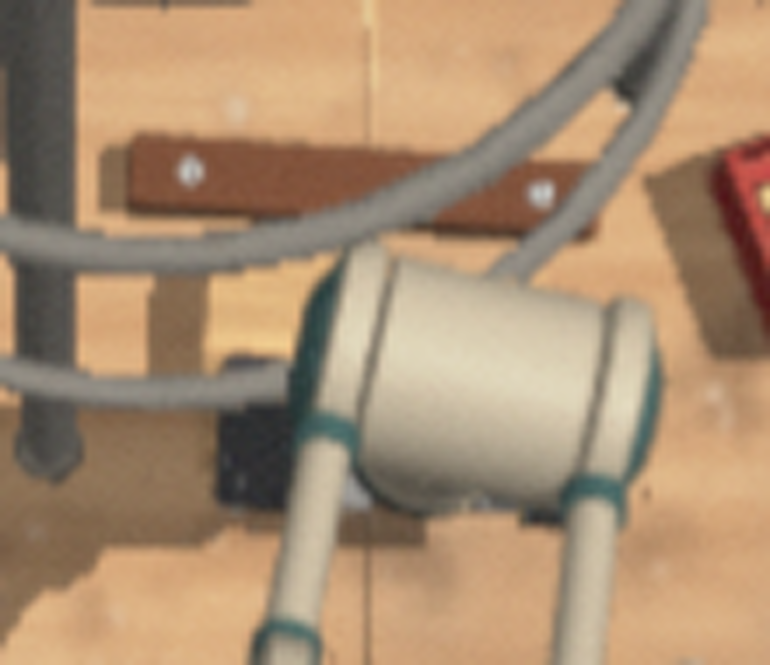

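The plinth is near the stop with its rear edge ~10 mm short. I'll keep pushing gently until the force rises.

>>> step_arm(delta_rot=[[0,0,0.0005],[0,0,0.0005],[0,0,0.0005],[0,0,0.0005],[0,0,0.0005]], slide=[[0.1,0,0],[0.1,0,0],[0.08,0,0],[0.06,0,0],[0.06,0,0]], hand=[-1,-1,-1,-1,-1])

```text
time_s: 5.75
position: [0.5024, -0.0368, 0.0136]
tcp_rot: [1.0, -0.029, -0.0, 0.0]
wrist_force: [-3.1, 0.6, 4.7]
finger_gap: 0.998
gripper_force: 2.6
```

>>> step_arm(delta_rot=[[0,0,0],[0,0,0],[0,0,0],[0,0,0]], slide=[[0.06,0,0],[0.06,0,0],[0.06,0,0],[0,0,0]], hand=[-1,-1,-1,-1])

```text
time_s: 6.15
position: [0.5072, -0.0372, 0.0136]
tcp_rot: [1.0, -0.029, 0.0, 0.0]
wrist_force: [-3.2, 0.2, 4.2]
finger_gap: 1.0
gripper_force: 2.3
```

>>> step_arm(delta_rot=[[0,0,0],[0,0,0],[0,0,0],[0,0,0]], slide=[[0.06,0,0],[0.06,0,0],[0.06,0,0],[0,0,0]], hand=[-1,-1,-1,-1])

```text
time_s: 6.55
position: [0.5118, -0.0374, 0.0137]
tcp_rot: [1.0, -0.029, 0.0, 0.0]
wrist_force: [-2.7, 0.1, 3.2]
finger_gap: 1.0
gripper_force: 2.3
```

```bash
python3 - <<'E'
from h import *
a=camera("top");b=camera("side");cv2.imwrite("pics/t2f.png",a);cv2.imwrite("pics/s2f.png",b)
A=cv2.resize(a[130:225,290:400],None,fx=3.6,fy=4,interpolation=2);B=cv2.resize(b[130:225,250:380],None,fx=3,fy=4,interpolation=2)
cv2.imwrite("pics/c2.png",np.hstack([A,B]))
E
```

```text
(no output)
```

View pics/c2.png

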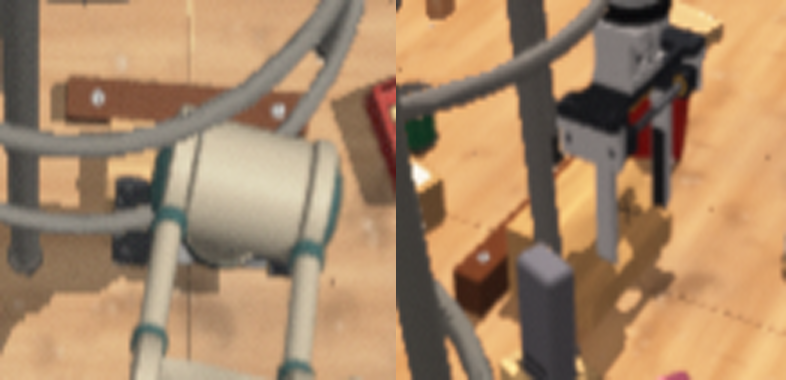

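>>> step_arm(delta_rot=[[0,0,0],[0,0,0],[0,0,0],[0,0,0]], slide=[[0.06,0,0],[0.06,0,0],[0.06,0,0],[0,0,0]], hand=[-1,-1,-1,-1])

```text
time_s: 7.05
position: [0.5151, -0.0376, 0.0135]
tcp_rot: [1.0, -0.029, -0.001, 0.0]
wrist_force: [-5.4, -0.6, 5.2]
finger_gap: 1.003
gripper_force: 3.5
```

>>> step_arm(delta_rot=[[0,0,0],[0,0,0],[0,0,0],[0,0,0]], slide=[[0.06,0,0],[0.06,0,0],[0.06,0,0],[0,0,0]], hand=[-1,-1,-1,-1])

```text
time_s: 7.45
position: [0.5153, -0.0376, 0.0133]
tcp_rot: [1.0, -0.029, -0.005, -0.0]
wrist_force: [-11.5, -0.5, 11.1]
finger_gap: 1.001
gripper_force: 7.7
```

>>> step_arm(delta_rot=[[0,0,0],[0,0,0],[0,0,0],[0,0,0]], slide=[[0.08,0,0],[0.08,0,0],[0,0,0],[0,0,0]], hand=[-1,-1,-1,-1])

```text
time_s: 7.85
position: [0.5156, -0.0377, 0.0132]
tcp_rot: [1.0, -0.028, -0.008, 0.0]
wrist_force: [-16.0, -0.5, 15.5]
finger_gap: 1.0
gripper_force: 11.3
```

>>> step_arm(delta_rot=[[0,0,0],[0,0,0],[0,0,0],[0,0,0],[0,0,0],[0,0,0],[0,0,0],[0,0,0],[0,0,0],[0,0,0]], slide=[[-0.2,0,0],[-0.2,0,0],[-0.6,0,0],[-1,0,0],[-1,0,0],[-1,0,-0.2],[-0.8,0,-0.7],[-0.4,0,-1],[0,0,-1],[0,0,-1]], hand=[-1,-1,-1,-1,-1,-1,-1,-1,-1,-1])

```text
time_s: 8.85
position: [0.3962, -0.0307, 0.1123]
tcp_rot: [1.0, -0.03, 0.002, 0.0]
wrist_force: [0.8, -0.1, 0.3]
finger_gap: 1.0
gripper_force: 0.0
```

>>> step_arm(delta_rot=[[0,0,0],[0,0,0],[0,0,0],[0,0,0],[0,0,0],[0,0,0.035],[0,0,0.035],[0,0,0.035]], slide=[[-0.8,0,-1],[-0.8,0,-1],[-0.8,0,-1],[-0.8,0,-1],[-0.8,0,-1],[0,0,-1],[0,0,0],[0,0,0]], hand=[-1,-1,-1,-1,-1,-1,-1,-1])

```text
time_s: 9.65
position: [0.2972, -0.0251, 0.2625]
tcp_rot: [0.981, -0.195, 0.004, 0.0]
wrist_force: [0.6, 0.4, 0.2]
finger_gap: 0.995
gripper_force: 0.0
```

```bash
python3 - <<'E'
from h import *
print(read_state()['position'],read_state()['q'])
a=camera("top");b=camera("side");cv2.imwrite("pics/t3f.png",a);cv2.imwrite("pics/s3f.png",b)
A=cv2.resize(a[145:220,235:385],None,fx=5,fy=5,interpolation=2);B=cv2.resize(b[145:275,270:380],None,fx=3,fy=3,interpolation=2)
cv2.imwrite("pics/c3.png",A)
E
```

```text
[ 0.2972 -0.0251  0.2625] [-0.3203 -0.2095  1.8254  0.0008  1.5185  1.6439]
```

View pics/c3.png

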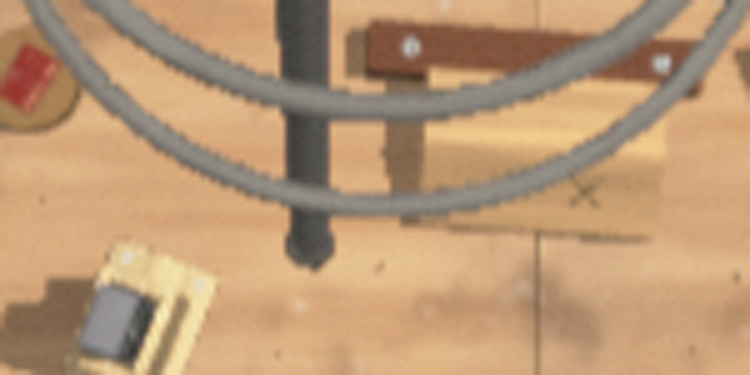

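The plinth is flush with the stop and the cross is at top pixel ~(351.6,182). I'll compute the cross and meter poses.

```bash
python3 - <<'E'
from h import *
a=cv2.imread("pics/t3f.png");b=cv2.imread("pics/s3f.png")
hsv=cv2.cvtColor(a,cv2.COLOR_BGR2HSV)
def dark(im,x0,y0,x1,y1):
    g=cv2.cvtColor(im,cv2.COLOR_BGR2GRAY)[y0:y1,x0:x1].astype(float)
    w=np.clip(cv2.GaussianBlur(g,(0,0),6)-g-8,0,None);Y,X=np.mgrid[y0:y1,x0:x1];return (X*w).sum()/w.sum(),(Y*w).sum()/w.sum()
ct=dark(a,346,178,357,188);C=onz("top",ct,.042)[0];print("cross",ct,C)
p=pix("side",C)[0];print("side proj",p)
u,v=p.astype(int);cs=dark(b,u-7,v-6,u+8,v+7);print(cs,tri(cs,ct))
# stop top-left corners & front line
P=np.array([[368,75],[425,80],[690,95]])/5+[235,145]-.4
print("stopfront z.034/0",onz("top",P,.034),onz("top",P,0)[0])
# nose edge
P=np.array([[450,231],[650,240]])/5+[235,145]-.4;W=onz("top",P,.0);print("nose",W,np.arctan2(-(W[0]-W[1])[0],(W[0]-W[1])[1]))
P=np.array([[425,162],[665,184]])/5+[235,145]-.4
P2=np.array([[430,72+2],[665,90]])/5+[235,145]-.4
# dock
L=[[262.5,222.2],[270.3,203.1],[272.6,205.0],[265.7,222.5]]
for z,q in((.106,L[:2]),(.01,L[2:])):
    W=onz("top",q,z);d=W[1]-W[0];print("dock yaw",np.arctan2(d[1],d[0]))
# side: butt top
sub=np.zeros(b.shape[:2],bool);sub[185:230,285:318]=1
hs=cv2.cvtColor(b,cv2.COLOR_BGR2HSV)
m=((hs[...,1]<70)&(b[...,2]<150)&sub);ys,xs=np.where(m);print("side meter bbox",xs.min(),xs.max(),ys.min(),ys.max())
for z in(.182,):
    Rz=R.from_euler('z',-.385).as_matrix()
    for c in([.437,.24],[.4405,.239]):
        P=np.array([[sx*.022,sy*.014,0] for sx in(-1,1) for sy in(-1,1)])@Rz.T+[*c,z];print(c,pix("side",P),pix("top",P))
E
```

```text
cross (np.float64(350.23322414968345), np.float64(181.26073186489765)) [ 0.5401 -0.0524  0.042 ]
side proj [323.7687 181.4593]
(np.float64(324.7704574188334), np.float64(181.00957111796362)) [ 0.5385 -0.0529  0.0438]
stopfront z.034/0 [[ 0.6132  0.0892  0.034 ]
 [ 0.6102  0.0507  0.034 ]
 [ 0.6017 -0.1288  0.034 ]] [0.6184 0.0895 0.    ]
nose [[ 0.5108  0.0322  0.    ]
 [ 0.5058 -0.1054  0.    ]] -0.03626644422232873
dock yaw -0.3747229007706968
dock yaw 2.778768782929533
side meter bbox 290 309 185 228
[0.437, 0.24] [[312.5121 194.8493]
 [302.8512 199.0315]
 [301.1005 187.7108]
 [291.5648 191.6556]] [[259.156  217.7762]
 [250.705  214.2318]
 [264.7782 204.4179]
 [256.3331 200.8927]]
[0.4405, 0.239] [[311.4148 194.302 ]
 [301.7598 198.4656]
 [300.0627 187.1965]
 [290.5337 191.1244]] [[259.5013 216.6271]
 [251.0511 213.0843]
 [265.1235 203.2718]
 [256.6793 199.7483]]
```

```bash
python3 - <<'E'
from h import *
f=lambda L:np.array(L,float)/5+[235,145]-.4
W=onz("top",f([[425,162],[665,184]]),.06);print("ridge",W, W[0]-W[1])
ax=np.array([.998,-.055,0]);ay=np.array([.055,.998,0]);o=W.mean(0)-ax*.002;print("origin",o,"cross by geom",o-ax*.024-ay*.03)
for z in(.042,): print("cross eye",onz("top",f([585,187]),z))
b=cv2.imread("pics/s3f.png");print(pix("side",[[.5385,-.0565,.042],[.5401,-.0524,.042]]))
crop(b,285,155,365,215,9,"pics/s3c.png")
E
```

```text
ridge [[ 0.5514  0.0507  0.06  ]
 [ 0.5382 -0.1086  0.06  ]] [0.0132 0.1593 0.    ]
origin [ 0.5428 -0.0289  0.06  ] cross by geom [ 0.5172 -0.0575  0.06  ]
cross eye [[ 0.5376 -0.057   0.042 ]]
[[324.8222 180.9975]
 [323.7573 181.4543]]
```

View pics/s3c.png

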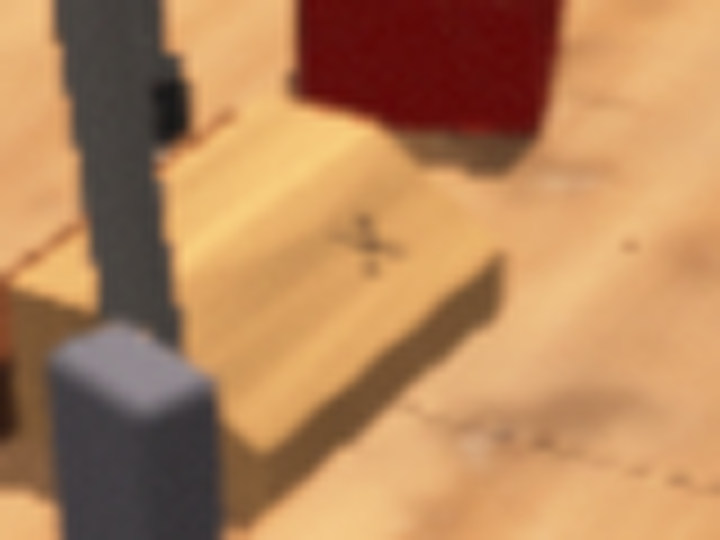

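Side view: cross at (325.3,181.5), consistent with the top view, giving a cross position ≈ (0.5375,-0.0565,0.042). The plinth is flush with the stop. I'll go to the meter.

>>> step_arm(delta_rot=[[0,0,0],[0,0,0],[0,0,0],[0,0,0],[0,0,0],[0,0,0],[0,0,0],[0,0,0],[0,0,0]], slide=[[-0.4,-0.97,0],[-0.4,-0.97,0],[-0.4,-0.97,0],[-0.4,-0.97,0],[-0.4,-0.97,0],[-0.4,-0.97,0],[-0.4,-0.97,0],[-0.4,-0.97,0],[0,0,0]], hand=[-1,-1,-1,-1,-1,-1,-1,-1,-1])

```text
time_s: 10.65
position: [0.2949, 0.188, 0.2609]
tcp_rot: [0.982, -0.19, 0.0, -0.001]
wrist_force: [-0.1, -0.1, -0.5]
finger_gap: 1.002
gripper_force: 0.0
```

>>> step_arm(delta_rot=[[0,0,0],[0,0,0],[0,0,0],[0,0,0],[0,0,0],[0,0,0]], slide=[[0.88,-0.84,0],[0.88,-0.84,0],[0.88,-0.84,0],[0.88,-0.84,0],[0.88,-0.84,0],[0,0,0]], hand=[-1,-1,-1,-1,-1,-1])

```text
time_s: 11.25
position: [0.4398, 0.2408, 0.26]
tcp_rot: [0.981, -0.193, 0.001, -0.0]
wrist_force: [0.3, 0.1, 0.1]
finger_gap: 1.002
gripper_force: 0.0
```

>>> step_arm(delta_rot=[[0,0,0],[0,0,0],[0,0,0],[0,0,0],[0,0,0],[0,0,0],[0,0,0],[0,0,0],[0,0,0]], slide=[[0,0,0.8],[0,0,0.8],[0,0,0.8],[0,0,0.8],[0,0,0.8],[0,0,0.8],[0,0,0.5],[0,0,0.4],[0,0,0]], hand=[-1,-1,-1,-1,-1,-1,-1,-1,-1])

```text
time_s: 12.15
position: [0.4346, 0.2397, 0.1175]
tcp_rot: [0.981, -0.193, -0.001, 0.001]
wrist_force: [-0.3, 0.4, -0.2]
finger_gap: 1.0
gripper_force: 0.0
```

>>> step_arm(delta_rot=[[0,0,0],[0,0,0],[0,0,0],[0,0,0],[0,0,0],[0,0,0],[0,0,0],[0,0,0],[0,0,0],[0,0,0]], slide=[[0,0,0],[0,0,0],[0,0,0],[0,0,0],[0,0,0],[0,0,0],[0,0,0],[0,0,0],[0,0,0],[0,0,0]], hand=[1,1,1,1,1,1,1,1,1,1], newtons=30)

```text
time_s: 13.15
position: [0.4376, 0.2441, 0.1189]
tcp_rot: [0.981, -0.194, 0.001, -0.004]
wrist_force: [1.4, 6.6, -2.4]
finger_gap: 0.3
gripper_force: 29.7
```

>>> step_arm(delta_rot=[[0,0,0],[0,0,0]], slide=[[-0.05,-0.17,0],[0,0,0]], hand=[1,1])

```text
time_s: 13.35
position: [0.437, 0.2458, 0.1188]
tcp_rot: [0.981, -0.193, 0.001, -0.001]
wrist_force: [0.5, 2.2, -1.1]
finger_gap: 0.297
gripper_force: 30.0
```

>>> step_arm(delta_rot=[[0,0,0],[0,0,0],[0,0,0],[0,0,0],[0,0,0],[0,0,0],[0,0,0],[0,0,0]], slide=[[0,-0.04,-0.3],[0,0,-0.6],[0,0,-0.8],[0,0,-0.8],[0,0,-0.8],[0,0,-0.8],[0,0,-0.8],[0,0,-0.7]], hand=[1,1,1,1,1,1,1,1])

```text
time_s: 14.15
position: [0.4353, 0.2449, 0.2594]
tcp_rot: [0.981, -0.193, -0.001, 0.001]
wrist_force: [1.0, -0.3, -3.1]
finger_gap: 0.298
gripper_force: 30.0
```

>>> step_arm(delta_rot=[[0,0,0],[0,0,0],[0,0,0],[0,0,0],[0,0,0],[0,0,0],[0,0,0],[0,0,0]], slide=[[-0.42,0.89,0],[-0.42,0.89,0],[-0.42,0.89,0],[-0.42,0.89,0],[-0.42,0.89,0],[-0.42,0.89,0],[-0.42,0.89,0],[0,0,0]], hand=[1,1,1,1,1,1,1,1])

```text
time_s: 14.95
position: [0.3055, 0.1276, 0.2584]
tcp_rot: [0.981, -0.194, -0.001, 0.002]
wrist_force: [0.5, 0.4, -2.8]
finger_gap: 0.295
gripper_force: 30.0
```

>>> step_arm(delta_rot=[[0,0,0],[0,0,0],[0,0,0],[0,0,0],[0,0,0],[0,0,0],[0,0,0],[0,0,-0.035],[0,0,-0.035],[0,0,-0.036]], slide=[[0.59,0.92,0],[0.59,0.92,0],[0.59,0.92,0],[0.59,0.92,0],[0.59,0.92,0],[0.59,0.92,0],[0.59,0.92,0],[0,0,0],[0,0,0],[0,0,0]], hand=[1,1,1,1,1,1,1,1,1,1])

```text
time_s: 15.95
position: [0.3436, -0.0586, 0.2583]
tcp_rot: [1.0, -0.026, -0.001, -0.0]
wrist_force: [0.1, 0.3, -2.8]
finger_gap: 0.295
gripper_force: 30.0
```

>>> step_arm(delta_rot=[[0,0.04,0],[0,0.04,0],[0,0.04,0],[0,0.04,0],[0,0.0344,0],[0,0,0],[0,0,0]], slide=[[0,0,0],[0,0,0],[0,0,0],[0,0,0],[0,0,0],[0,0,0],[0,0,0]], hand=[1,1,1,1,1,1,1])

```text
time_s: 16.65
position: [0.3417, -0.0589, 0.2579]
tcp_rot: [0.958, -0.029, 0.285, 0.006]
wrist_force: [0.3, -0.0, -2.5]
finger_gap: 0.294
gripper_force: 30.0
```

```bash
python3 - <<'E'
from h import *
s=read_state();print(s['position'],R.from_quat(s['tcp_rot']).as_matrix(),s['wrist_force'],s['q'])
Rt=R.from_quat(s['tcp_rot']).as_matrix();p=s['position']
b=camera("side");cv2.imwrite("pics/s4f.png",b)
for dz in(0,.0468,.0888,.1058): print(dz,pix("side",p+Rt[:,2]*dz),pix("side",p+Rt[:,2]*dz+.01*Rt[:,0]),pix("top",p+Rt[:,2]*dz))
u,v=pix("side",p+Rt[:,2]*.07)[0].astype(int);crop(b,u-60,v-50,u+60,v+40,6,"pics/s4c.png");print(u,v)
E
```

```text
[ 0.3417 -0.0589  0.2579] [[ 0.8363 -0.0593  0.5451]
 [-0.0525 -0.9982 -0.028 ]
 [ 0.5458 -0.0051 -0.8379]] [ 0.2541 -0.0246 -2.4732] [-0.9618 -0.5171  2.1392  0.4842  1.1838  0.561 ]
0 [[388.3106 126.3481]] [[385.5745 123.8683]] [[358.4749 242.2445]]
0.0468 [[378.9307 138.0054]] [[376.2776 135.582 ]] [[357.6235 233.2632]]
0.0888 [[370.9259 147.9517]] [[368.3436 145.5774]] [[356.8969 225.6356]]
0.1058 [[367.7916 151.8458]] [[365.237  149.4909]] [[356.6124 222.6576]]
374 143
```

View pics/s4c.png

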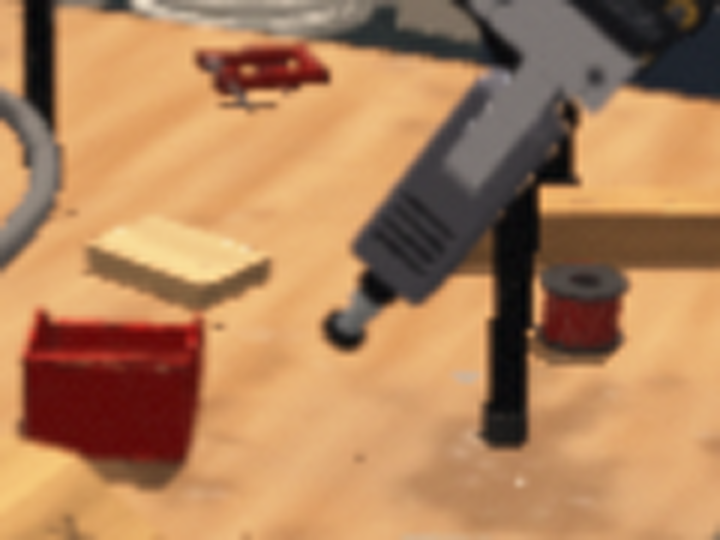

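Side crop: the head is at ~(371,148), on the predicted axis, with the stem nearly in, and the case lines up with the tool axis. I'll move to standoff over the cross.

>>> step_arm(delta_rot=[[0,0.01,0],[0,0,0],[0,0,0],[0,0,0],[0,0,0],[0,0,0],[0,0,0],[0,0,0],[0,0,0],[0,0,0]], slide=[[0,0,0],[0.18,-0.07,0.84],[0.18,-0.07,0.84],[0.18,-0.07,0.84],[0.18,-0.07,0.84],[0.18,-0.07,0.84],[0.18,-0.07,0.84],[0.18,-0.06,0.84],[0.18,-0.06,0.84],[0,0,0]], hand=[1,1,1,1,1,1,1,1,1,1])

```text
time_s: 17.7
position: [0.4709, -0.0455, 0.1387]
tcp_rot: [0.954, -0.022, 0.298, 0.003]
wrist_force: [-0.9, 0.7, -2.7]
finger_gap: 0.297
gripper_force: 30.0
```

```bash
cat > g.py <<'E'
from h import *
C=np.array([.5375,-.0565,.042]);D=R.from_euler('z',-.055).apply([np.sin(np.radians(35)),0,-np.cos(np.radians(35))])
s=read_state();Rt=R.from_quat(s['tcp_rot']).as_matrix();p=s['position']
e=Rt.T@(C-p);print(s['time_s'],"cross in tool",e,"angle",np.arccos(Rt[:,2]@D),"z",Rt[:,2],"F along z",s['wrist_force']@Rt[:,2],s['wrist_force'],s['joint_torque'][:3])
E
python3 g.py
```

```text
17.7 cross in tool [0.0001 0.0089 0.1176] angle 0.014071818960380972 z [ 0.5689 -0.0183 -0.8222] F along z 1.6846511496231342 [-0.9392  0.7025 -2.7144] [ -0.1042 -13.1105 -22.9734]
```

>>> step_arm(delta_rot=[[0,0,0],[0,0,0],[0,0,0],[0,0,0],[0,0,0]], slide=[[0,0.18,0],[0,0.18,0],[0,0,0.2],[0,0,0.2],[0,0,0]], hand=[1,1,1,1,1])

```text
time_s: 18.2
position: [0.4736, -0.0599, 0.1323]
tcp_rot: [0.953, -0.027, 0.3, 0.006]
wrist_force: [0.4, 0.6, -3.1]
finger_gap: 0.296
gripper_force: 30.0
```

```bash
python3 g.py
```

```text
18.2 cross in tool [ 0.0004 -0.0064  0.1105] angle 0.0042876688745165275 z [ 0.5723 -0.0273 -0.8196] F along z 2.7766555077496355 [ 0.3991  0.6382 -3.1304] [  0.0163 -14.5992 -22.5065]
```

>>> step_arm(delta_rot=[[0,0,0],[0,0,0],[0,0,0],[0,0,0]], slide=[[0,0,0],[0,0,0],[0,0,0],[0,0,0]], hand=[1,1,1,1])

```text
time_s: 18.6
position: [0.4738, -0.0597, 0.1327]
tcp_rot: [0.953, -0.027, 0.301, 0.006]
wrist_force: [0.9, 0.1, -2.4]
finger_gap: 0.296
gripper_force: 30.0
```

```bash
python3 g.py; python3 -c "
from h import *
for i in range(3): camera('top'); print(read_state()['position'],read_state()['wrist_force'])"
```

```text
18.6 cross in tool [-0.     -0.0062  0.1107] angle 0.004357675315327565 z [ 0.5728 -0.0272 -0.8193] F along z 2.503935462037039 [ 0.8927  0.1232 -2.4363] [ -0.0193 -14.7879 -22.3187]
[ 0.4738 -0.0597  0.1327] [ 0.2355  0.3876 -2.2739]
[ 0.4738 -0.0596  0.1327] [-0.2536 -0.6317 -2.1972]
[ 0.4738 -0.0596  0.1326] [-0.1987  0.0283 -2.5365]
```

>>> step_arm(delta_rot=[[0,0,0],[0,0,0],[0,0,0],[0,0,0],[0,0,0]], slide=[[0,-0.12,0],[0,-0.12,0.1],[0,0,0.1],[0,0,0],[0,0,0]], hand=[1,1,1,1,1])

```text
time_s: 19.25
position: [0.477, -0.0536, 0.1283]
tcp_rot: [0.953, -0.027, 0.3, 0.006]
wrist_force: [-0.1, 0.5, -2.9]
finger_gap: 0.3
gripper_force: 30.0
```

```bash
python3 g.py
```

```text
19.25 cross in tool [0.0002 0.0001 0.1054] angle 0.004881225856604116 z [ 0.5723 -0.0267 -0.8196] F along z 2.291042703885349 [-0.0826  0.5087 -2.8694] [  0.0631 -15.1926 -22.0171]
```

Aligned. I'll approach in ~3.5 mm steps.

>>> step_arm(delta_rot=[[0,0,0],[0,0,0],[0,0,0]], slide=[[0,0,0.08],[0,0,0.08],[0,0,0]], hand=[1,1,1])

```text
time_s: 19.55
position: [0.4793, -0.0539, 0.1249]
tcp_rot: [0.953, -0.027, 0.3, 0.006]
wrist_force: [0.7, 1.2, -2.6]
finger_gap: 0.296
gripper_force: 30.0
```

>>> step_arm(delta_rot=[[0,0,0],[0,0,0],[0,0,0]], slide=[[0,0,0.06],[0,0,0.06],[0,0,0]], hand=[1,1,1])

```text
time_s: 19.85
position: [0.481, -0.0539, 0.1225]
tcp_rot: [0.953, -0.027, 0.3, 0.006]
wrist_force: [0.9, 1.4, -3.5]
finger_gap: 0.291
gripper_force: 30.0
```

```bash
python3 g.py
```

```text
19.85 cross in tool [ 0.0002 -0.0001  0.0984] angle 0.004699917783199428 z [ 0.5723 -0.0269 -0.8196] F along z 3.337829731183062 [ 0.9066  1.431  -3.4864] [ -0.0106 -15.8602 -21.675 ]
```

>>> step_arm(delta_rot=[[0,0,0],[0,0,0],[0,0,0]], slide=[[0,0,0.06],[0,0,0.06],[0,0,0]], hand=[1,1,1])

```text
time_s: 20.15
position: [0.4827, -0.054, 0.1201]
tcp_rot: [0.953, -0.027, 0.3, 0.006]
wrist_force: [-0.4, -0.6, -2.8]
finger_gap: 0.296
gripper_force: 30.0
```

```bash
python3 g.py
```

```text
20.15 cross in tool [ 0.0003 -0.      0.0954] angle 0.004748716142516664 z [ 0.5723 -0.0268 -0.8196] F along z 2.080882675852863 [-0.3789 -0.5525 -2.7853] [ -0.0095 -16.1619 -21.4958]
```

>>> step_arm(delta_rot=[[0,0,0],[0,0,0],[0,0,0]], slide=[[0,0,0.06],[0,0,0.06],[0,0,0]], hand=[1,1,1])

```text
time_s: 20.45
position: [0.4845, -0.0541, 0.1178]
tcp_rot: [0.953, -0.027, 0.3, 0.006]
wrist_force: [-2.0, 0.5, 0.6]
finger_gap: 0.299
gripper_force: 30.0
```

```bash
python3 g.py
```

```text
20.45 cross in tool [-0.     -0.0001  0.0925] angle 0.004585181929170512 z [ 0.5726 -0.027  -0.8194] F along z -1.6431470199035754 [-2.0036  0.5106  0.5884] [  0.0658 -15.3129 -21.1336]
```

>>> step_arm(delta_rot=[[0,0,0],[0,0,0],[0,0,0]], slide=[[0,0,0.05],[0,0,0.05],[0,0,0]], hand=[1,1,1])

```text
time_s: 20.75
position: [0.4859, -0.0542, 0.1158]
tcp_rot: [0.953, -0.027, 0.3, 0.006]
wrist_force: [-3.0, 0.2, 1.8]
finger_gap: 0.298
gripper_force: 30.0
```

```bash
python3 g.py; python3 -c "
from h import *
F=[]
for i in range(6): camera('top'); s=read_state(); F.append(s['wrist_force']@R.from_quat(s['tcp_rot']).as_matrix()[:,2])
print(F,np.mean(F),s['position'])"
```

```text
20.75 cross in tool [-0.     -0.0001  0.09  ] angle 0.0045371169909145664 z [ 0.5726 -0.027  -0.8194] F along z -3.202358832623085 [-3.0081  0.2233  1.7987] [  0.0814 -15.0736 -20.967 ]
[np.float64(-3.6317038295663018), np.float64(-2.335743284030618), np.float64(-2.5418889307872514), np.float64(-2.1864472900741014), np.float64(-2.7595128514874916), np.float64(-1.7642053827185558)] -2.5365835947773867 [ 0.4859 -0.0541  0.1159]
```

>>> step_arm(delta_rot=[[0,0,0],[0,0,0],[0,0,0],[0,0,0],[0,0,0],[0,0,0],[0,0,0],[0,0,0],[0,0,0],[0,0,0]], slide=[[0,0,0.03],[0,0,0],[0,0,0],[0,0,0],[0,0,0],[0,0,0],[0,0,0],[0,0,0],[0,0,0],[0,0,0]], hand=[1,1,1,1,1,1,1,1,1,1])

```text
time_s: 22.05
position: [0.4863, -0.0542, 0.1152]
tcp_rot: [0.953, -0.027, 0.3, 0.006]
wrist_force: [-2.5, 0.4, 1.7]
finger_gap: 0.299
gripper_force: 30.0
```

```bash
python3 g.py; python3 -c "
from h import *
F=[]
for i in range(16):
    b=camera('side'); s=read_state(); F.append(s['wrist_force']@R.from_quat(s['tcp_rot']).as_matrix()[:,2])
print(np.mean(F),np.std(F),s['position'])
cv2.imwrite('pics/s5f.png',b);cv2.imwrite('pics/t5f.png',camera('top'))"
```

```text
22.05 cross in tool [ 0.     -0.0001  0.0893] angle 0.004565618206935611 z [ 0.5726 -0.027  -0.8194] F along z -2.790834746330049 [-2.465   0.4106  1.6699] [ -0.013  -14.9811 -20.7582]
-2.871123377093586 0.36148080023145485 [ 0.4863 -0.0542  0.1152]
```

>>> step_arm(delta_rot=[[0,0,0],[0,0,0],[0,0,0],[0,0,0],[0,0,0],[0,0,0],[0,0,0],[0,0,0]], slide=[[0,0,0],[0,0,0],[0,0,0],[0,0,0],[0,0,0],[0,0,0],[0,0,0],[0,0,0]], hand=[1,1,1,1,1,1,1,1])

```text
time_s: 23.7
position: [0.4863, -0.0542, 0.1151]
tcp_rot: [0.953, -0.027, 0.3, 0.006]
wrist_force: [-3.2, 0.3, 1.8]
finger_gap: 0.297
gripper_force: 30.0
```

>>> step_arm(delta_rot=[[0,0,0],[0,0,0],[0,0,0],[0,0,0],[0,0,0],[0,0,0]], slide=[[0,0,-0.1],[0,0,-0.2],[0,0,-0.4],[0,0,-0.5],[0,0,0],[0,0,0]], hand=[1,1,1,1,1,1])

```text
time_s: 24.3
position: [0.4689, -0.0534, 0.1397]
tcp_rot: [0.953, -0.027, 0.3, 0.006]
wrist_force: [0.4, 0.2, -2.5]
finger_gap: 0.296
gripper_force: 30.0
```

```bash
python3 g.py; python3 -c "
from h import *
F=[]
for i in range(10):
    b=camera('side'); s=read_state(); F.append(s['wrist_force']@R.from_quat(s['tcp_rot']).as_matrix()[:,2])
print(np.mean(F),np.std(F),s['position'])
a=camera('top');cv2.imwrite('pics/s6f.png',b);cv2.imwrite('pics/t6f.png',a)
o=cv2.imread('pics/s3f.png')
# plinth unchanged? compare side nose/stop area
d=cv2.absdiff(b,o).max(2); print((d[150:215,325:345]>25).sum())
"
```

```text
24.3 cross in tool [ 0.0002 -0.0002  0.1194] angle 0.004266206468825615 z [ 0.5726 -0.0273 -0.8194] F along z 2.3047611436216022 [ 0.4113  0.1632 -2.5309] [ -0.0296 -14.3785 -22.9513]
2.1002521608905234 0.7413681980926534 [ 0.4691 -0.0534  0.1396]
571
```

>>> step_arm(delta_rot=[[0,0,0],[0,0,0],[0,0,0],[0,0,0],[0,0,0],[0,0,0],[0,0,0],[0,0,0],[0,0,0]], slide=[[-0.18,0,-0.84],[-0.18,0,-0.84],[-0.18,0,-0.84],[-0.18,0,-0.84],[-0.18,0,-0.84],[-0.18,0,-0.84],[-0.18,0,-0.84],[-0.18,0,-0.84],[0,0,0]], hand=[1,1,1,1,1,1,1,1,1])

```text
time_s: 25.75
position: [0.3431, -0.0498, 0.2588]
tcp_rot: [0.953, -0.029, 0.302, 0.009]
wrist_force: [0.3, -1.2, -1.8]
finger_gap: 0.295
gripper_force: 30.0
```

>>> step_arm(delta_rot=[[0,-0.04,0],[0,-0.04,0],[0,-0.04,0],[0,-0.04,0],[0,-0.04,0],[0,0,0.035],[0,0,0.035],[0,0,0.035],[0,0,0],[0,0,0]], slide=[[0,0,0],[0,0,0],[0,0,0],[0,0,0],[0,0,0],[0,0,0],[0,0,0],[0,0,0],[0,0,0],[0,0,0]], hand=[1,1,1,1,1,1,1,1,1,1])

```text
time_s: 26.75
position: [0.3413, -0.0454, 0.2548]
tcp_rot: [0.982, -0.188, 0.01, -0.008]
wrist_force: [-1.0, 0.7, -1.8]
finger_gap: 0.295
gripper_force: 30.0
```

```bash
cat > d.py <<'E'
from h import *
import sys
s=read_state();Rt=R.from_quat(s['tcp_rot']).as_matrix();p=s['position']
G=R.from_quat([.981,-.193,0,0]).as_matrix()
print(s['time_s'],p,"rot err (pi, tool)",R.from_matrix(Rt.T@G).as_rotvec()/np.pi,"F",s['wrist_force'])
for t in([.3055,.1276,.26],[.437,.2462,.26]): print(t,Rt.T@(np.array(t)-p)/.025)
E
python3 d.py
```

```text
26.75 [ 0.3413 -0.0454  0.2548] rot err (pi, tool) [-0.0065 -0.0054  0.003 ] F [-1.0004  0.7068 -1.7662]
[0.3055, 0.1276, 0.26] [-3.8886 -5.9024 -0.1531]
[0.437, 0.2462, 0.26] [ -0.759  -12.2542   0.0308]
```

>>> step_arm(delta_rot=[[-0.0065,-0.0054,0.003],[0,0,0],[0,0,0],[0,0,0],[0,0,0],[0,0,0],[0,0,0],[0,0,0],[0,0,0],[0,0,0]], slide=[[0,0,0],[-0.56,-0.84,-0.02],[-0.56,-0.84,-0.02],[-0.56,-0.84,-0.02],[-0.56,-0.84,-0.02],[-0.56,-0.84,-0.02],[-0.56,-0.84,-0.02],[-0.56,-0.84,-0.02],[0,0,0],[0,0,0]], hand=[1,1,1,1,1,1,1,1,1,1])

```text
time_s: 27.75
position: [0.3063, 0.1274, 0.2589]
tcp_rot: [0.981, -0.193, 0.0, 0.0]
wrist_force: [0.6, -1.1, -1.6]
finger_gap: 0.295
gripper_force: 30.0
```

```bash
python3 d.py
```

```text
27.75 [0.3063 0.1274 0.2589] rot err (pi, tool) [ 0.0001 -0.0003 -0.0002] F [ 0.564  -1.1172 -1.5849]
[0.3055, 0.1276, 0.26] [-0.0338  0.0055 -0.0449]
[0.437, 0.2462, 0.26] [ 3.0335 -6.3792 -0.0443]
```

>>> step_arm(delta_rot=[[0,0,0],[0,0,0],[0,0,0],[0,0,0],[0,0,0],[0,0,0],[0,0,0],[0,0,0],[0,0,0],[0,0,0]], slide=[[0.43,-0.92,0],[0.43,-0.92,0],[0.43,-0.92,0],[0.43,-0.92,0],[0.43,-0.92,0],[0.43,-0.92,0],[0.43,-0.92,0],[0,0,0],[0,0,0],[0,0,0]], hand=[1,1,1,1,1,1,1,1,1,1])

```text
time_s: 28.75
position: [0.437, 0.2459, 0.2588]
tcp_rot: [0.981, -0.195, -0.0, 0.001]
wrist_force: [-0.4, -0.9, -1.3]
finger_gap: 0.297
gripper_force: 30.0
```

```bash
python3 d.py
```

```text
28.75 [0.437  0.2459 0.2588] rot err (pi, tool) [ 0.0004  0.0001 -0.0015] F [-0.3518 -0.8867 -1.3392]
[0.3055, 0.1276, 0.26] [-3.0438  6.3879 -0.0406]
[0.437, 0.2462, 0.26] [-0.0033 -0.0096 -0.0496]
```

>>> step_arm(delta_rot=[[0,0,0],[0,0,0],[0,0,0],[0,0,0],[0,0,0],[0,0,0],[0,0,0]], slide=[[0,-0.05,0.6],[0,0,0.8],[0,0,0.8],[0,0,0.8],[0,0,0.4],[0,0,0],[0,0,0]], hand=[1,1,1,1,1,1,1])

```text
time_s: 29.45
position: [0.4382, 0.2481, 0.1748]
tcp_rot: [0.981, -0.195, 0.001, -0.0]
wrist_force: [0.3, -0.6, -2.0]
finger_gap: 0.3
gripper_force: 30.0
```

```bash
python3 d.py
```

```text
29.45 [0.4382 0.2481 0.1748] rot err (pi, tool) [-0.0002 -0.0004 -0.0013] F [ 0.319  -0.5915 -1.9563]
[0.3055, 0.1276, 0.26] [-3.0554  6.483  -3.4155]
[0.437, 0.2462, 0.26] [-0.0108  0.0875 -3.4076]
```

>>> step_arm(delta_rot=[[0,0,0],[0,0,0],[0,0,0],[0,0,0],[0,0,0]], slide=[[0,0.02,0.3],[0,0,0.3],[0,0,0.3],[0,0,0.3],[0,0,0]], hand=[1,1,1,1,1])

```text
time_s: 29.95
position: [0.4366, 0.2474, 0.1426]
tcp_rot: [0.981, -0.195, -0.001, 0.001]
wrist_force: [-0.0, 0.5, -2.5]
finger_gap: 0.296
gripper_force: 30.0
```

>>> step_arm(delta_rot=[[0,0,0],[0,0,0],[0,0,0],[0,0,0],[0,0,0],[0,0,0]], slide=[[0,0,0.25],[0,0,0.25],[0,0,0.2],[0,0,0.15],[0,0,0.06],[0,0,0]], hand=[1,1,1,1,1,1])

```text
time_s: 30.55
position: [0.4376, 0.2478, 0.121]
tcp_rot: [0.981, -0.195, -0.0, 0.0]
wrist_force: [-0.9, -0.8, -2.8]
finger_gap: 0.297
gripper_force: 30.0
```

>>> step_arm(delta_rot=[[0,0,0],[0,0,0],[0,0,0]], slide=[[0,0,0.06],[0,0,0.04],[0,0,0]], hand=[1,1,1])

```text
time_s: 30.85
position: [0.4378, 0.2479, 0.1189]
tcp_rot: [0.981, -0.195, 0.0, -0.0]
wrist_force: [-0.4, -0.3, -2.0]
finger_gap: 0.295
gripper_force: 30.0
```

>>> step_arm(delta_rot=[[0,0,0],[0,0,0],[0,0,0],[0,0,0],[0,0,0],[0,0,0],[0,0,0],[0,0,0]], slide=[[0,0,0.03],[0,0,0],[0,0,0],[0,0,0],[0,0,0],[0,0,0],[0,0,0],[0,0,0]], hand=[1,-1,-1,-1,-1,-1,-1,-1])

```text
time_s: 31.65
position: [0.4376, 0.2478, 0.1179]
tcp_rot: [0.981, -0.195, 0.0, 0.0]
wrist_force: [0.0, -1.5, -0.5]
finger_gap: 0.859
gripper_force: 0.0
```

>>> step_arm(delta_rot=[[0,0,0],[0,0,0],[0,0,0],[0,0,0],[0,0,0],[0,0,0],[0,0,0],[0,0,0]], slide=[[0,0,-0.3],[0,0,-0.6],[0,0,-0.8],[0,0,-0.8],[0,0,-0.8],[0,0,-0.8],[0,0,-0.8],[0,0,-0.8]], hand=[-1,-1,-1,-1,-1,-1,-1,-1])

```text
time_s: 32.45
position: [0.4376, 0.2478, 0.262]
tcp_rot: [0.981, -0.195, 0.0, -0.0]
wrist_force: [0.5, -0.3, -0.5]
finger_gap: 0.993
gripper_force: 0.0
```

>>> step_arm(delta_rot=[[0,0,0],[0,0,0],[0,0,0],[0,0,0],[0,0,0],[0,0,0],[0,0,0],[0,0,0],[0,0,0],[0,0,0]], slide=[[-0.42,0.89,0],[-0.42,0.89,0],[-0.42,0.89,0],[-0.42,0.89,0],[-0.42,0.89,0],[-0.42,0.89,0],[-0.42,0.89,0],[0.4,0.9,0],[0.4,0.9,0],[0,0,0]], hand=[-1,-1,-1,-1,-1,-1,-1,-1,-1,-1])

```text
time_s: 33.45
position: [0.3114, 0.081, 0.2612]
tcp_rot: [0.98, -0.197, 0.001, 0.001]
wrist_force: [0.3, 0.3, 0.1]
finger_gap: 0.999
gripper_force: 0.0
```

```bash
python3 - <<'E'
from h import *
print(read_state()['position'])
a=camera("top");b=camera("side");a0=cv2.imread("pics/top0.png");b0=cv2.imread("pics/side0.png");a3=cv2.imread("pics/t3f.png")
def butt(a,lim,sub):
    h=cv2.cvtColor(a,cv2.COLOR_BGR2HSV);x0,y0,x1,y1=sub;m=np.zeros(a.shape[:2],np.uint8)
    m[y0:y1,x0:x1]=((h[...,1]<70)&(a[...,2]<lim))[y0:y1,x0:x1]
    n,l,s,c=cv2.connectedComponentsWithStats(m);k=1+s[1:,4].argmax();return s[k],c[k]
for i in(a0,a): print("top",butt(i,140,(245,195,275,225)))
for i in(b0,b): print("side",butt(i,150,(285,180,318,232)))
print("plinth diff vs pushed",(cv2.absdiff(a,a3).max(2)[155:222,305:380]>30).sum())
print("bin/tin/tape diff",[(cv2.absdiff(a,a0).max(2)[y0:y1,x0:x1]>40).sum() for x0,y0,x1,y1 in((388,138,438,184),(225,148,255,175),(195,160,215,190))])
E
```

```text
[0.3114 0.081  0.2612]
top (array([250, 202,  16,  16,  92], dtype=int32), array([258.5326, 210.2391]))
top (array([250, 202,  16,  16,  96], dtype=int32), array([258.5729, 210.2292]))
side (array([290, 180,  20,  49, 694], dtype=int32), array([299.8127, 205.3761]))
side (array([291, 180,  19,  49, 650], dtype=int32), array([300.2277, 206.3092]))
plinth diff vs pushed 0
bin/tin/tape diff [np.int64(0), np.int64(0), np.int64(0)]
```

```bash
python3 - <<'E'
from h import *
C=np.array([.5375,-.0565,.042]);n=-R.from_euler('z',-.055).apply([.5736,0,-.8192])
for nm,f,f0 in(("side","s5f","s3f"),("top","t5f","t3f")):
    b=cv2.imread(f"pics/{f}.png");u=pix(nm,np.array([C,C+n*.003,C+n*.02]));u0,v0=u[1].astype(int);g=b.max(2)
    s=g[v0-9:v0+10,u0-9:u0+10];print(nm,u);print(s[::1])
E
```

```text
side [[325.1018 181.0663]
 [325.556  180.5144]
 [328.1576 177.3535]]
[[242 243 244 244 245 246 245 242 236 223 174 105  69  64  61  55  49  49
   51]
 [243 244 244 245 245 244 241 236 234 229 211 151  78  63  63  62  56  48
   48]
 [244 246 246 245 243 237 235 233 231 227 212 157  70  57  63  63  61  57
   48]
 [245 246 245 242 237 234 233 231 227 221 197 127  42  39  55  63  62  62
   56]
 [246 244 241 236 233 232 230 227 222 211 181 111  35  21  41  55  63  63
   63]
 [242 237 234 233 231 230 227 218 200 181 154 101  40  18  21  40  61  65
   65]
 [237 234 232 231 229 227 218 189 138 109 111 100  67  37  33  59  95  99
   76]
 [234 232 230 229 227 221 200 149  78  78 104 110  95  76  95 140 175 170
  137]
 [233 230 228 226 221 207 173  98  52  78 101 102  97 112 167 208 221 219
  211]
 [230 228 223 217 209 195 158  85  37  54  75  77  79 132 197 222 226 226
  227]
 [224 218 212 205 201 191 160 107  46  29  32  41  60 140 205 224 227 228
  228]
 [213 209 204 202 202 202 199 165  91  47  30  39  73 157 214 226 228 228
  230]
 [204 201 201 202 203 208 211 192 144  89  65  80 104 165 2
[... 1416 characters left out ...]
 111  74 101 133 147 123 102 146 170 191 195
  197]
 [188 191 194 194 189 161 130 105  87 109 119 134 127 113 128 141 180 201
  200]
 [164 165 168 167 162 135 119  97  87 111 115 118 117 116 117 128 161 200
  204]
 [133 135 137 132 132 129 121  92  86 109 114 114 116 115 118 130 165 198
  203]
 [131 133 132 132 132 131 125  94  83 107 112 113 116 115 113 125 159 202
  207]
 [127 130 128 129 130 129 124  85  86 106 112 116 115 116 114 118 156 204
  209]
 [124 128 127 126 130 130 127  86  84 106 115 115 115 114 116 121 151 207
  211]
 [125 127 130 128 128 135 153  91  80 104 114 112 114 119 116 119 146 204
  213]
 [113 120 133 134 126 139 158  83  73 103 114 114 115 116 116 116 139 190
  208]]
```

The head's disc at the press lay within ~3 mm of the cross in both views. The meter is back in its dock and nothing else moved, so I'll hand in.

```bash
python3 -c "
from station import *
print(hand_in())"
```

```text
the job is handed in; nothing more can be done
None
```

I handed the job in at about 33.5 s of the 72 s; no verdict came back. The plinth is flush against the stop. The meter was pressed on the cross for over two seconds, within about 3 mm and at about 5.3 mm depth (estimated from force). The meter is back in its dock, and the bin, tape measure and tin did not move.

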